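# Feed a bracket into the bench spot welder and hold its lever down

### The arm

A 6-joint arm with a two-finger parallel gripper is mounted at the origin on the work surface. World frame = base frame: x ahead of the robot, y to its left, z up, the work surface at z = 0. Lengths are in m, angles in rad, forces in N, time in s.
With the tool pointing down it reaches from about 0.275 to 0.75 m from the base axis. Payload 10.2 kg.
Tool frame: the origin (TCP) lies midway between the tips of the shut fingers; the grasp point (between the pads) lies 19 mm behind it; z points along the fingers, y is the line along which they close (so a half turn about z gives the same grasp; the last joint's range is limited). The gripper opens to 85 mm and grips with 20 to 120 N. Pads are 22 mm wide; open, the fingers measure 114 mm over their backs; the gripper's body (76 mm by 85 mm) begins 54 mm behind the grasp point. The pads swing forward as they close: fully open they stand 13 mm farther back than shut.
Start: joints at [-1.346, 0.313, 1.498, -0, 1.331, -0.223], TCP at [0.227, -0.473, 0.231] pointing down, gripper open.
Joint ranges: [-2.94, 2.94], [-0.97, 2.17], [0.19, 2.56], [-1.23, 4.37], [0.02, 3.11], [-2.88, 2.88]. Speed limits (rad/s): [2.39, 2.39, 3.01, 3.14, 3.14, 3.14].

### API

Orientations are given as [roll, pitch, yaw] about the fixed x, y, z axes, in that order (R = Rz(yaw) Ry(pitch) Rx(roll)).
In Python, from cell import robot gives the robot as it stands. Calls block until the motion is done:
- robot.move_ptp(position, orientation): joint-space move of the TCP to a pose.
- robot.move_straight(position, attitude=None, rate=0.15, max_force=None): straight line of the TCP; attitude=None keeps the orientation; rate is the mean speed in m/s. With max_force (N) it stops when the force on the tool has changed by that much, and returns True; else False.
- robot.goto_joints(angles): joint-space move.
- robot.move_gripper(opening, effort=None): finger opening in m; effort is the grip in N (None keeps the last); returns when the fingers have stopped.
- robot.dwell(seconds).
- robot.solve_ik(position, orientation): joint angles nearest the present ones, or None.
- robot.read_camera(name): name is "scene" or "top" or "wrist"; returns a dict with "image" (420x560x3 uint8, red, green, blue), "z_map" (420x560 float32, m along the optical axis (not along the pixel's ray), 0 where there is no reading), "fx", "fy", "cx", "cy" (pixels), "k1" (the pictures are not rectified: a ray, as slopes to the right and down, at radius r is drawn at 1 + k1 r^2 times it, then the intrinsics apply), "extrinsics" (4x4, takes a point from camera to world coordinates); the wrist camera has in their place "T_tool_cam" (4x4, takes a point from camera to tool coordinates, whose origin is the TCP and whose axes are the flange's). Camera axes: x right, y up, looking along -z (the intrinsics and any distortion apply to the point x, -y, -z); pixel columns grow to the right and rows downward; lengths in m; the calibration is good to about 2 mm. A picture is of the moment at which its call begins: read the wrist's pose just before it.
A pose or a line that the arm cannot do raises robot.PlanningError and nothing moves.
- robot.close_job(): hands the job in; it is judged then, once.
Trained networks look in a picture, given as the dict that the camera call returned (one of the last four; its "shot" number tells which), for a name from the list of things; names that differ only in an ending like _2 or _b are one class to them, and where a whole thing is asked for, a point or a joint stands for the part that bears it (a point fixed in the world has none). Each returns a list of dicts, best first, with "p" (0 to 1); they miss things now and then, are a little off and sometimes report something else, mostly with a low value. They report only what shows in the picture. A call takes as long as a camera call. They do not tell look-alikes from the thing itself.
- robot.recognise(picture, thing): "box" ([left, top, width, height] in pixels, round what is visible of it).
- robot.mark_of(picture, thing): "point" ([row, column] in pixels: a listed point, or the origin of a listed thing).
Readings, each from a call of its own:
- robot.current_t(): time.
- robot.current_q(): joint angles.
- robot.current_joint_velocities(): joint speeds.
- robot.current_joint_efforts(): joint torques, N m.
- robot.current_ee_pos(): TCP position.
- robot.current_eef_rot(): TCP orientation.
- robot.current_force(): force on the tool from outside, world axes, zero at the start.
- robot.current_wrist_torque(): the same for the moment, N m.
- robot.current_width(): finger opening in m.
- robot.current_grip_force(): force on a finger pad.
Only numpy, scipy, OpenCV 4.12 (cv2) and the standard library are available. Lean on these libraries where they do the work, as an engineer would, in place of code of your own. Each camera call takes 0.05 s, during which the arm holds its last target. There are 200 camera calls.

### The job

Take the loose steel bracket by its upright eye lug, lay it on the welder's feed table with the weld nut leading, and slide it between the guide strips, under the raised upper electrode, until it is fully home against the end stop. Then press the welder's black hand grip down until the lever is level, so that the electrode clamps the nut and its force spring is squeezed by about 6 mm, never all the way solid, and finish while holding it there: the program ends with the lever still pressed. Leave the other things on the bench where they are.

Things in the scene. Friction and masses are not known exactly. Their poses are not given: they have to be found in the camera images.
- bracket: The bracket to weld, bare steel, 0.35 to 0.5 kg, the only one loose on the bench (two finished ones lie in a grey tray at the back). A flat strip 203 x 36 x 6 mm with an upright eye lug in the middle and a weld nut near one end. Origin: centre of the underside, below the lug, its balance point. x along the strip towards the nut (strip from x = -100 to +103 mm), y across, z up.
- lug (a point): Middle of the bracket's upright eye lug, 28 mm above the strip's underside. Steel, 30 mm long along the bracket's x, 10 mm thick along its y, from the strip's top (6 mm above its underside) to 48 mm, top rounded, with a 12 mm eye through its side. Grip it from above, fingers closing along the bracket's y.
- nut (a point): Centre of the top of the weld nut (round, 19 mm across, 8 mm high, dark steel), fixed on the strip 85 mm from the lug; 14 mm above the strip's underside.
- welder: The bench spot welder, fixed to the bench; place and yaw vary. Origin on the bench, below the electrode axis. x: feed direction; y: towards the column that carries the lever; z up. Brown feed table 100 mm wide, x = -240 to +50 mm, top 60 mm above the bench. With the bracket home its origin is at x = -85, y = 0, z = 60 mm. Highest parts, at the column and barrel, 190 mm above the bench.
- guide_mouth (a point): Middle of the wide mouth of the guide, on the feed table's top, at welder x = -108 mm. Here the two steel guide strips (12 mm wide, 6 mm high) are about 66 mm apart; they close in to 40 mm by x = -75 mm (2 mm free each side of the bracket) and run on parallel to x = +20 mm.
- end_stop (a point): Middle of the foot of the end stop's face, on the feed table at welder x = +18 mm; a steel block 36 mm wide, 14 mm high. The strip's nut end butts against it.
- lower_electrode (a point): Centre of the copper lower electrode, flush with the feed table's top (60 mm above the bench), on the electrode axis. The nut belongs straight above it.
- pivot (a point): Pivot of the lever arm on the column, at welder y = +200 mm, 110 mm above the bench; the lever turns about the welder's x here. The copper arm (30 mm wide in x) runs from it across the feed table, over the electrode axis, to the grip; when raised, its underside is some 70 mm above the feed table, the electrode barrel's (32 mm across) about 60 mm.
- handle (a joint): Angle of the welder's lever, rad: 0 = raised, at rest; 0.12 = level, the stated hold; 0.19 = end of travel. It springs back up when let go. With the bracket in, the electrode meets the nut at about 0.09; the force spring is squeezed 6 mm at about 0.12 and solid (12 mm) at about 0.15.
- grip: The lever's black plastic hand grip, 120 x 30 x 26 mm. Origin: middle of its top face, 360 mm from the pivot, at welder x = 0, y = -160 mm (-154 when raised). y along the lever towards the pivot, x across, z up. At rest the origin is 178 mm above the bench, at the stated hold 135 mm. Force to press: about 4 N at first, 6 N as the electrode meets the nut, 14 N at the hold, then about 0.6 N per mm.
- electrode (a joint): Squeeze of the upper electrode's force spring, m: 0 = free, 0.006 = the stated hold, 0.012 = solid. Once standing on the nut the electrode slides up into its barrel by this much (the thin pin on top of the barrel rises as far). 1.5 N per mm on a preload of about 5 N. 1 mm here is 1.8 mm at the grip.
- tip: The upper electrode's copper tip, 17 mm across narrowing to 12 mm, below the barrel. Origin: centre of its lower face. At rest 92 mm above the bench (18 mm over the nut of a bracket lying in the guide) and 4 mm off the axis towards -y.
- v_block: Steel V-block 55 x 45 x 38 mm, a bystander between the bracket and the welder. Origin: centre of its underside.
- square: Engineer's square, blade 130 mm, stock 80 mm, 14 mm high, a bystander. Origin under the middle of the stock.
- wire_brush: Brush 200 mm long with a wooden handle, a bystander at the right side of the bench. Origin: under its middle.
- magnet: Flat red welding magnet, 85 x 90 x 16 mm, a bystander on the left. Origin on its underside.
- nut_jar: Dark jar 56 mm across and 65 mm high, a bystander beyond the grip. Origin: centre of its underside.
- hammer: Hammer 270 mm long, a bystander at the right side of the bench. Origin: under its middle.
- riser: Ground steel block 60 x 30 x 20 mm, a bystander on the left. Origin: centre of its underside.
Mind the look-alikes: they are no part of the job. What is shaped like the bracket but blue is not meant.

How it is judged:
On the way:
1. the bracket lies flat on the feed table, home against the stop with its nut over the lower electrode, while the lever is still up (horizontal distance between nut and lower_electrode below 0.004 m and z of bracket in the frame of welder below 0.0635 m and angle between bracket's own z axis and vertical below 0.04 rad and value of joint handle below 0.03 rad), for 0.2 s.
At the end, for the whole second after the job is handed in: Bracket flat and home in the guide, nut within 4 mm of the lower electrode axis; the electrode tip presses on it with over 5 N, its spring squeezed 3 to 9 mm (6 mm with the lever level); the robot holds the lever by pressing the black grip with over 3 N, to the end (horizontal distance between nut and lower_electrode below 0.004 m and z of bracket in the frame of welder below 0.0625 m and angle between bracket's own z axis and vertical below 0.03 rad and value of joint electrode between 0.003 and 0.009 m and contact force between tip and bracket above 5 N and contact force between any of the fingers, the arm and grip above 3 N); the arm keeps its last pose, push and grip.
It fails at once if the electrode's force spring is driven solid (value of joint electrode above 0.0115 m).
It fails at once if another thing on the bench is pushed away by more than 25 mm (distance of any of v_block, square, wire_brush, magnet, nut_jar, hammer, riser from where it was at the start of the episode above 0.025 m).
It also fails if it takes over 72 s, if anything falls off the work surface, if the arm or the gripper's body presses on something with over 40 N, if the wrist force passes 120 N, or if a joint passes its speed limit or range.

## Working session

There is one attempt and no reset: what is moved stays moved. The work goes in short steps, each a Python script; the robot and the scene stay as the last script left them, time stands still between calls to the robot, and variables do not carry over. Pictures are saved under pics/ and viewed, at most 10 in all, crops included, and the job is handed in when it is done.

```bash
mkdir -p pics; cat > h.py <<'E'
import numpy as np, cv2
from cell import robot
from scipy.spatial.transform import Rotation as R
def ext(p):
    if 'extrinsics' in p: return np.array(p['extrinsics'])
    return p['Ttool']@np.array(p['T_tool_cam'])
def shot(n):
    T=np.eye(4); T[:3,3]=robot.current_ee_pos(); T[:3,:3]=R.from_euler('xyz',robot.current_eef_rot()).as_matrix()
    p=robot.read_camera(n); p['Ttool']=T; return p
def ray(p,rc):
    u=(rc[1]-p['cx'])/p['fx']; v=(rc[0]-p['cy'])/p['fy']
    a=np.array([u,v]); s=a.copy()
    for _ in range(20): s=a/(1+p['k1']*(s@s))
    d=np.array([s[0],-s[1],-1.]); E=ext(p); return E[:3,3],E[:3,:3]@d
def onz(p,rc,z):
    o,d=ray(p,rc); return o+d*(z-o[2])/d[2]
def depth(p,rc):
    r,c=int(round(rc[0])),int(round(rc[1])); w=p['z_map'][max(r-1,0):r+2,max(c-1,0):c+2]; w=w[w>0]
    if not len(w): return None
    o,d=ray(p,rc); return o+d*np.median(w)
def proj(p,X):
    E=ext(p); q=E[:3,:3].T@(np.array(X)-E[:3,3]); s=np.array([q[0],-q[1]])/-q[2]; s=s*(1+p['k1']*(s@s))
    return np.array([p['cy']+p['fy']*s[1],p['cx']+p['fx']*s[0]])
def save(p,n): cv2.imwrite('pics/'+n+'.png',p['image'][:,:,::-1])
E
cat > a.py <<'E'
from h import *
np.set_printoptions(precision=4,suppress=True)
Z=dict(bracket=0,lug=.028,nut=.014,welder=0,guide_mouth=.06,end_stop=.06,lower_electrode=.06,pivot=.11,grip=.178,tip=.092,v_block=0,square=0,wire_brush=0,magnet=0,nut_jar=0,hammer=0,riser=0)
for n in ['scene','top']:
    p=shot(n); save(p,n); print(n,ext(p)[:3,3])
    for t,z in Z.items():
        for m in robot.mark_of(p,t)[:3]:
            if m['p']>.2: print(t,round(m['p'],2),np.round(m['point']),'onz',onz(p,m['point'],z),'dep',depth(p,m['point']))
E
python3 a.py
```

```text
scene [1.0916 0.7844 0.9773]
bracket 0.9 [198. 252.] onz [ 0.4818 -0.3409  0.    ] dep [ 0.4852 -0.3347  0.0054]
bracket 0.77 [186. 304.] onz [ 0.2595 -0.28    0.    ] dep [ 0.262  -0.2768  0.0029]
bracket 0.61 [166. 245.] onz [ 0.3803 -0.5684  0.    ] dep [ 0.3862 -0.5572  0.0081]
lug 0.84 [194. 253.] onz [ 0.4862 -0.3247  0.028 ] dep [ 0.4704 -0.3536  0.0032]
lug 0.78 [179. 305.] onz [ 0.2478 -0.285   0.028 ] dep [ 0.2193 -0.3212 -0.0041]
lug 0.5 [260. 213.] onz [ 0.7856 -0.0899  0.028 ] dep [ 0.7823 -0.0994  0.0178]
nut 0.9 [200. 227.] onz [ 0.5819 -0.3662  0.014 ] dep [ 0.5795 -0.3718  0.0093]
nut 0.82 [192. 306.] onz [ 0.2873 -0.2239  0.014 ] dep [ 0.2845 -0.2275  0.0106]
welder 0.93 [288. 281.] onz [0.6524 0.119  0.    ] dep [0.6795 0.1601 0.0604]
guide_mouth 0.7 [262. 308.] onz [0.5493 0.1228 0.06  ] dep [0.549  0.1225 0.0595]
end_stop 0.92 [275. 275.] onz [0.667  0.1087 0.06  ] dep [0.6657 0.1066 0.0572]
end_stop 0.6 [199. 229.] onz [ 0.5969 -0.3131  0.06  ] dep [ 0.5688 -0.3755  0.0078]
lower_electrode 0.59 [273. 281.] onz [0.6463 0.1103 0.06  ] dep [0.6457 0.1094 0.0588]
pi
[... 1785 characters left out ...]
77 0.1255 0.06  ] dep [0.6478 0.1256 0.0597]
pivot 0.66 [175. 132.] onz [0.6563 0.3196 0.11  ] dep [0.6475 0.3111 0.1388]
grip 0.69 [161. 255.] onz [ 0.6531 -0.0355  0.178 ] dep [ 0.6535 -0.0355  0.1769]
v_block 0.68 [230. 288.] onz [ 0.4874 -0.1175  0.    ] dep [ 0.4816 -0.1165  0.0345]
square 0.56 [164. 355.] onz [ 0.6791 -0.3383  0.    ] dep [ 0.6783 -0.3379  0.0025]
wire_brush 0.84 [257. 443.] onz [ 0.3772 -0.5701  0.    ] dep [ 0.3759 -0.5653  0.0141]
magnet 0.68 [259. 119.] onz [0.4321 0.389  0.    ] dep [0.43   0.3839 0.0159]
nut_jar 0.62 [140. 285.] onz [ 0.7722 -0.1268  0.    ] dep [ 0.7482 -0.1245  0.0658]
riser 0.53 [242. 158.] onz [0.4772 0.2724 0.    ] dep [0.4742 0.2678 0.0192]
```

View pics/top.png

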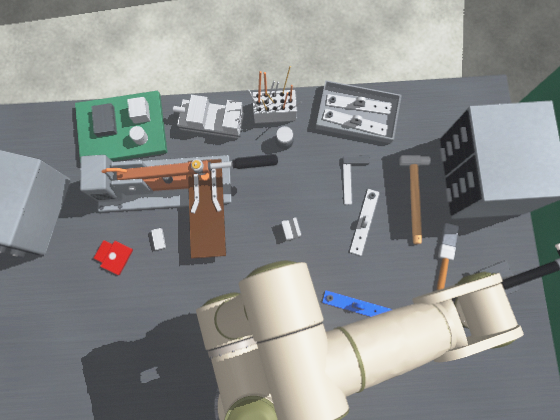

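View pics/scene.png

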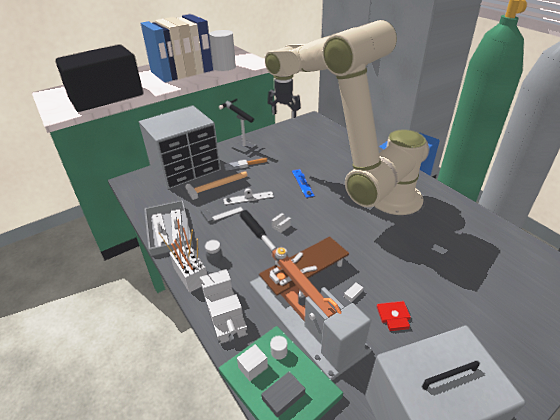

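The top view shows the bare bracket at about (row 220, col 367) with its nut at (199, 372). The blue look-alike is at (303, 355), and the welder's guide is near (185, 205) with the feed running up the image. Next I'll take wrist close-ups of both.

```bash
cat > b.py <<'E'
from h import *
np.set_printoptions(precision=4,suppress=True)
print(robot.current_eef_rot(), robot.current_t())
def go(pos,yaw):
    best=None
    for y in (yaw,yaw+np.pi,yaw-np.pi):
        q=robot.solve_ik(pos,[np.pi,0,y])
        print(y,q)
for pos,y in (([.49,-.35,.25],-.25),([.49,-.35,.02],-.25),([.43,.12,.1],-.04),([.56,.12,.08],-.04),([.655,-.03,.2],-.04)): go(pos,y)
p=None
for n,pos,yaw,ths in (('wb',[.47,-.35,.27],-.25,dict(bracket=0,lug=.028,nut=.014)),('ww',[.50,.12,.33],-.04,dict(welder=0,guide_mouth=.06,end_stop=.06,lower_electrode=.06,pivot=.11,grip=.178,tip=.092,v_block=0,riser=0))):
    robot.move_ptp(pos,[np.pi,0,yaw]); robot.dwell(.2)
    p=shot(n='wrist'); save(p,n); np.save(n+'.npy',p,allow_pickle=True)
    print(n,robot.current_t(),ext(p))
    for t,z in ths.items():
        for m in robot.mark_of(p,t)[:3]:
            if m['p']>.2: print(t,round(m['p'],2),np.round(m['point'],1),'onz',onz(p,m['point'],z),'dep',depth(p,m['point']))
E
python3 b.py
```

```text
[-3.1415  0.      0.4478] 1.8
-0.25 [-0.8146  0.4753  1.2154 -0.      1.4509  1.0062]
2.891592653589793 [-0.8146  0.4753  1.2154  0.      1.4509 -2.1354]
-3.391592653589793 [-0.8146  0.4753  1.2154  0.      1.4509 -2.1354]
-0.25 [-0.8146  0.711   1.4662 -0.      0.9645  1.0062]
2.891592653589793 [-0.8146  0.711   1.4662  0.      0.9645 -2.1354]
-3.391592653589793 [-0.8146  0.711   1.4662  0.      0.9645 -2.1354]
-0.04 [ 0.0086  0.3051  1.8921 -0.      0.9444  1.6194]
3.101592653589793 [ 0.0086  0.3051  1.8921  0.      0.9444 -1.5222]
-3.181592653589793 [ 0.0086  0.3051  1.8921  0.      0.9444 -1.5222]
-0.04 [ 0.0066  0.5725  1.5293 -0.      1.0398  1.6174]
3.101592653589793 [ 0.0066  0.5725  1.5293  0.      1.0398 -1.5242]
-3.181592653589793 [ 0.0066  0.5725  1.5293  0.      1.0398 -1.5242]
-0.04 [-0.2241  0.6305  1.097  -0.      1.4142  1.3867]
3.101592653589793 [-0.2241  0.6305  1.097   0.      1.4142 -1.7549]
-3.181592653589793 [-0.2241  0.6305  1.097   0.      1.4142 -1.7549]
wb 3.1583 [[-0.2482  0.9164  0.3139  0.5511]
 [-0.9687 -0.2354 -0.079  -0.3718]
 [ 0.0015 -0.3237  0.9462
[... 491 characters left out ...]
0.3238  0.5845]
 [-0.9992 -0.0391 -0.0117  0.1157]
 [ 0.0016 -0.324   0.946   0.4728]
 [ 0.      0.      0.      1.    ]]
welder 0.75 [ 21.6 275.2] onz [0.6618 0.1199 0.    ] dep [0.6399 0.1187 0.1337]
guide_mouth 0.75 [119.9 278.2] onz [0.5495 0.1206 0.06  ] dep [0.5496 0.1206 0.0605]
end_stop 0.43 [ 26.4 280. ] onz [0.6471 0.1144 0.06  ] dep [0.647  0.1144 0.0612]
lower_electrode 0.75 [ 21.5 278.9] onz [0.6519 0.1154 0.06  ] dep [0.6404 0.1154 0.1305]
pivot 0.77 [20.3 63.3] onz [0.6528 0.3175 0.11  ] dep [0.6476 0.3019 0.1379]
v_block 0.82 [155.8 459.2] onz [ 0.4859 -0.1265  0.    ] dep [ 0.494  -0.1065  0.039 ]
riser 0.93 [170.6 172.6] onz [0.4814 0.2722 0.    ] dep [0.4859 0.2654 0.0206]
```

```bash
cat > c.py <<'E'
from h import *
np.set_printoptions(precision=4,suppress=True)
def cloud(p):
    z=p['z_map']; r,c=np.nonzero(z>0)
    pix=np.stack([c,r],1).astype(float); K=np.array([[p['fx'],0,p['cx']],[0,p['fy'],p['cy']],[0,0,1]])
    s=(pix-[p['cx'],p['cy']])/[p['fx'],p['fy']]; u=s.copy()
    for _ in range(20): u=s/(1+p['k1']*(u**2).sum(1,keepdims=True))
    d=np.c_[u[:,0],-u[:,1],-np.ones(len(u))]*z[r,c][:,None]; E=ext(p); return d@E[:3,:3].T+E[:3,3]
if __name__=='__main__':
    p=np.load('wb.npy',allow_pickle=True).item(); P=cloud(p)
    near=np.hypot(P[:,0]-.497,P[:,1]+.353)<.12
    print('bench z',np.median(P[near&(P[:,2]<.003)][:,2]))
    S=P[near&(P[:,2]>.0035)]; (c,sz,a)=cv2.minAreaRect(S[:,:2].astype(np.float32)); print('strip',c,sz,a,cv2.boxPoints((c,sz,a)))
    L=P[near&(P[:,2]>.03)]; (c,sz,a)=cv2.minAreaRect(L[:,:2].astype(np.float32)); print('lug',c,sz,a,L.mean(0),L[:,2].max())
    N=P[(np.hypot(P[:,0]-.576,P[:,1]+.379)<.02)&(P[:,2]>.0105)]; (c,sz,a)=cv2.minAreaRect(N[:,:2].astype(np.float32)); print('nut',c,sz)
    p=np.load('ww.npy',allow_pickle=True).item(); P=cloud(p)
    T=P[(P[:,2]>.054)&(P[:,2]<.063)&(P[:,0]>.38)&(P[:,0]<.53)&(abs(P[:,1]-.12)<.08)]
    (c,sz,a)=cv2.minAreaRect(T[:,:2].astype(np.float32)); print('table',c,sz,a,np.median(T[:,2])); print(cv2.boxPoints((c,sz,a)))
    im=np.zeros((400,400),np.uint8)
    G=P[(P[:,2]>.0635)&(P[:,2]<.07)&(P[:,0]>.5)&(P[:,0]<.68)&(abs(P[:,1]-.12)<.08)]
    for x in np.arange(.53,.68,.008):
        g=np.sort(G[abs(G[:,0]-x)<.004][:,1]); lo=g[g<.118]; hi=g[g>.118]
        if len(lo) and len(hi): print('x',round(x,3),'lo',lo.min(),lo.max(),'hi',hi.min(),hi.max(),len(g))
E
python3 c.py
```

```text
bench z 0.0005575406788554671
strip (0.4943373203277588, -0.36131978034973145) (0.17824439704418182, 0.20537760853767395) 75.81341552734375 [[ 0.3729 -0.4226]
 [ 0.5721 -0.4729]
 [ 0.6157 -0.3001]
 [ 0.4166 -0.2497]]
lug (0.48372942209243774, -0.35499030351638794) (0.14957289397716522, 0.05275161191821098) 75.7441635131836 [ 0.4796 -0.3532  0.3342] 0.3594286720847658
nut (0.5756188631057739, -0.37888091802597046) (0.01718110591173172, 0.017963971942663193)
table (0.4726547598838806, 0.11744064837694168) (0.11518990993499756, 0.09998184442520142) 0.4598892629146576 0.06060605162919147
[[0.4147 0.167 ]
 [0.4155 0.067 ]
 [0.5306 0.0679]
 [0.5298 0.1679]]
x 0.546 lo 0.07496666959960918 0.08961739353649048 hi 0.14981639802390012 0.16221331766361582 59
x 0.554 lo 0.07384583905359815 0.08854505582179942 hi 0.1467185681937844 0.16096332562563276 165
x 0.562 lo 0.07700756514999524 0.09180147176930942 hi 0.1439021095554738 0.15802352639502407 165
x 0.57 lo 0.08039904920599131 0.09498659783631591 hi 0.1400920795468953 0.1551968637433334 172
x 0.578 lo 0.08380173297336804 0.09804388538794284 hi 
[... 215 characters left out ...]
 0.1499600836344152 160
x 0.602 lo 0.08653632196659888 0.09776597262766035 hi 0.138167188741379 0.14962900568520204 173
x 0.61 lo 0.08633558028589736 0.09827234985466576 hi 0.13814967395875732 0.15020024094294385 176
x 0.618 lo 0.08623117583659162 0.09828455851044673 hi 0.13825522033690127 0.1499996178983441 183
x 0.626 lo 0.0863093499181922 0.09818386346645333 hi 0.13828533459584624 0.14996521975175695 176
x 0.634 lo 0.08705263960687072 0.09795713856427304 hi 0.13832038265527422 0.1502939574279618 186
x 0.642 lo 0.08689994633441853 0.09846741686721326 hi 0.13824473798126485 0.14990115320977643 190
x 0.65 lo 0.0867788205197526 0.09843993933102377 hi 0.11859219287596542 0.1504565209402184 157
```

View pics/ww.png

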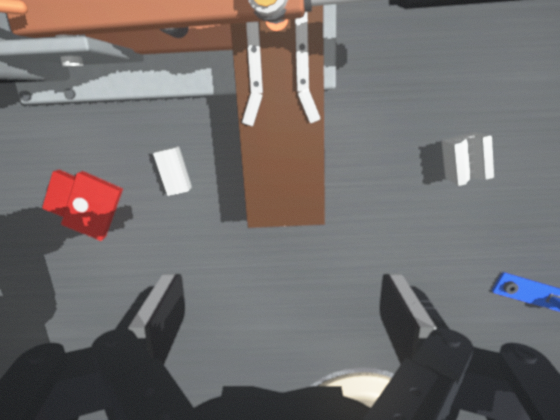

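The wrist view shows the guide strips at cols 255 and 303 (rows 20–120) and the feed table edge at row 227. The channel centre is y≈0.118, the yaw is about 0, and the welder origin is about (0.655, 0.118). I'll refit the bracket with the finger points left out.

```bash
cat > d.py <<'E'
from c import *
p=np.load('wb.npy',allow_pickle=True).item(); P=cloud(p)
near=np.hypot(P[:,0]-.497,P[:,1]+.353)<.125
u=np.array([.0795,-.0262]);u/=np.linalg.norm(u);v=np.array([-u[1],u[0]])
near&=abs((P[:,:2]-[.497,-.353])@v)<.035
S=P[near&(P[:,2]>.0035)&(P[:,2]<.012)];(c,sz,a)=cv2.minAreaRect(S[:,:2].astype(np.float32)); print('strip',c,sz,a); print(cv2.boxPoints((c,sz,a)))
L=P[near&(P[:,2]>.03)&(P[:,2]<.06)]; (c,sz,a)=cv2.minAreaRect(L[:,:2].astype(np.float32)); print('lug',c,sz,a,L.mean(0),L[:,2].max())
L=L[L[:,2]>.045];print('top',L.mean(0),len(L))
P=np.load('ww.npy',allow_pickle=True).item(); P=cloud(P)
B=P[(P[:,2]>.1)&(P[:,0]>.6)&(abs(P[:,1]-.12)<.3)]
for y in np.arange(-.1,.3,.04):
    b=B[abs(B[:,1]-y)<.01]
    if len(b): print(y,b[:,0].min(),b[:,2].max(),len(b))
E
python3 d.py
```

```text
strip (0.49923771619796753, -0.3453437387943268) (0.05137176066637039, 0.2036803811788559) 71.23079681396484
[[ 0.3945 -0.3369]
 [ 0.5874 -0.4024]
 [ 0.6039 -0.3538]
 [ 0.4111 -0.2883]]
lug (0.4970143735408783, -0.3483263850212097) (0.010258492082357407, 0.029482584446668625) 68.19507598876953 [ 0.4986 -0.349   0.0451] 0.05062410847341364
top [ 0.4973 -0.3483  0.0475] 168
-0.060000000000000005 0.6415621905914494 0.17130981412881163 36
-0.020000000000000004 0.6414452569705562 0.1721384119683781 135
0.01999999999999999 0.6413690826060878 0.17124748418575986 171
0.06 0.6482271066432302 0.1596994086705047 70
0.1 0.6401536153279823 0.1645622662766435 418
0.13999999999999999 0.639023374494155 0.17785739277720514 541
0.18000000000000002 0.6396889528036765 0.15634226959187353 618
0.22 0.6402495831469001 0.15104098122365023 663
0.26 0.639967991958697 0.14603782084426037 716
```

```bash
cat > e.py <<'E'
from h import *
np.set_printoptions(precision=4,suppress=True)
o=[np.pi,0,-.372+np.pi]; x,y=.497,-.3485
robot.move_gripper(.055,60)
robot.move_ptp([x,y,.12],o)
print('hit',robot.move_straight([x,y,.014],rate=.1,max_force=15),robot.current_ee_pos())
robot.move_gripper(0,70); print(robot.current_width(),robot.current_grip_force(),robot.current_force())
robot.move_straight([x,y,.16],rate=.12); robot.dwell(.2)
print(robot.current_width(),robot.current_force(),robot.current_wrist_torque(),robot.current_t())
wo=[np.pi,0,.004+np.pi]
robot.move_ptp([.42,.117,.16],wo); print(robot.current_ee_pos(),robot.current_t())
p=shot('wrist'); save(p,'held'); np.save('held.npy',p,allow_pickle=True)
for t,z in (('lug',.174),('nut',.16)):
    print(t,[(m['p'],m['point'],onz(p,m['point'],z)) for m in robot.mark_of(p,t)[:2]])
p=shot('top')
for t,z in (('lug',.174),('nut',.16)):
    print(t,[(m['p'],m['point'],onz(p,m['point'],z)) for m in robot.mark_of(p,t)[:4]])
E
python3 e.py
```

```text
hit False [ 0.4973 -0.3488  0.0147]
0.008776796283498953 69.08748239278793 [-0.348   1.2027  2.8951]
0.009038499470109337 [ 0.2866 -0.0563 -4.2552] [ 0.0176  0.009  -0.0376] 12.4333
[0.4206 0.1164 0.1601] 14.1583
lug [(0.68, [290.6, 281.5], array([0.4207, 0.1157, 0.174 ]))]
nut [(0.34, [250.6, 33.2], array([0.409 , 0.0016, 0.16  ])), (0.17, [251.1, 436.0], array([0.4085, 0.1865, 0.16  ]))]
lug [(0.74, [306.9, 358.9], array([ 0.2477, -0.2793,  0.174 ]))]
nut [(0.9, [299.1, 327.6], array([ 0.2726, -0.2025,  0.16  ]))]
```

View pics/held.png

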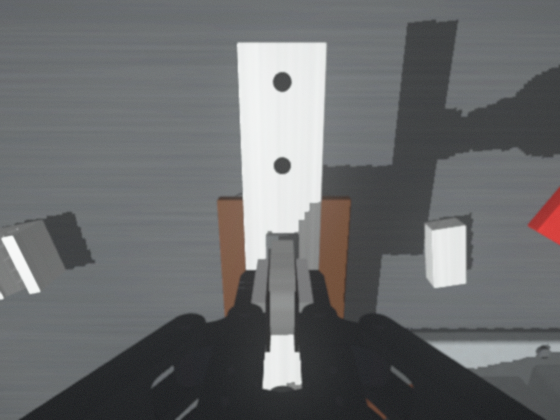

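The picture shows the bracket held by the lug, its tail towards the base (rows 40–240) and in line with the brown table. Now I'll lay it on the table and slide it in.

```bash
cat > f.py <<'E'
from h import *
np.set_printoptions(precision=4,suppress=True)
y=.1185; wo=[np.pi,0,.004+np.pi]
robot.move_straight([.43,y,.09],wo,rate=.12)
print('down',robot.move_straight([.43,y,.0725],rate=.03,max_force=4),robot.current_ee_pos(),robot.current_force())
z=max(robot.current_ee_pos()[2],.073)
print('A',robot.move_straight([.545,y,z],rate=.05,max_force=20),robot.current_ee_pos(),robot.current_force(),robot.current_wrist_torque())
if robot.current_ee_pos()[0]>.54:
    print('B',robot.move_straight([.585,y,z],rate=.02,max_force=12),robot.current_ee_pos(),robot.current_force(),robot.current_wrist_torque())
print(robot.current_width(),robot.current_t())
p=shot('wrist'); save(p,'home'); np.save('home.npy',p,allow_pickle=True)
p=shot('scene'); save(p,'home_s')
E
python3 f.py
```

```text
down True [0.4298 0.1185 0.0743] [-0.5806  0.109   4.9145]
A False [0.545  0.1185 0.0743] [-6.1704 -0.0226  4.4587] [-0.1122  0.4912 -0.02  ]
B True [0.5708 0.1185 0.0743] [-2.6244 -0.5089  4.6392] [-0.0973  0.0656 -0.0641]
0.009054121855830911 19.4667
```

```bash
cat > g.py <<'E'
from h import *
np.set_printoptions(precision=4,suppress=True)
y=.1185
print('C',robot.move_straight([.58,y,.0743],rate=.02,max_force=20),robot.current_ee_pos(),robot.current_force())
robot.dwell(.3); print(robot.current_ee_pos(),robot.current_force(),robot.current_wrist_torque())
p=shot('scene'); im=p['image'][200:340,200:360]; cv2.imwrite('pics/s2.png',cv2.resize(im,None,fx=5,fy=4.2,interpolation=cv2.INTER_CUBIC)[:,:,::-1])
for t,z in (('nut',.074),('lower_electrode',.06),('end_stop',.06),('tip',.092)):
    print(t,[(round(m['p'],2),m['point'],onz(p,m['point'],z)) for m in robot.mark_of(p,t)[:2]])
E
python3 g.py
```

```text
C True [0.5707 0.1185 0.0744] [-3.3584 -0.2669  5.3326]
[0.5707 0.1185 0.0743] [-1.6038  0.0149  4.4466] [-0.1908 -0.5294 -0.0937]
nut [(0.63, [184.7, 217.0], array([ 0.5983, -0.4109,  0.074 ]))]
lower_electrode [(0.89, [274.4, 281.2], array([0.6492, 0.1173, 0.06  ]))]
end_stop [(0.72, [279.0, 276.1], array([0.6725, 0.1235, 0.06  ]))]
tip [(0.6, [223.2, 253.8], array([ 0.6099, -0.1059,  0.092 ]))]
```

View pics/s2.png

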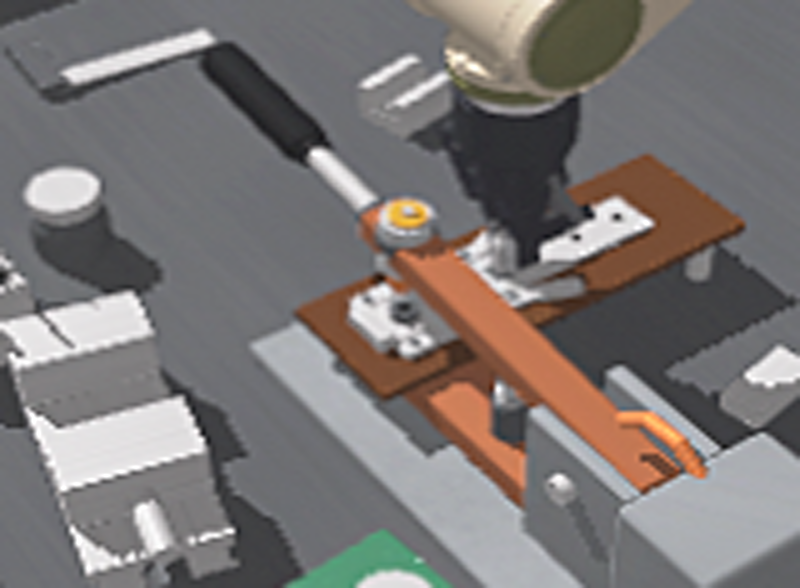

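The bracket is home: it stops hard at x=0.5707, which matches the expected 0.570, and the nut shows beside the stop at crop pixel (row 310, col 400). I'll release it, check it, then touch the grip.

```bash
cat > i.py <<'E'
from h import *
np.set_printoptions(precision=4,suppress=True)
robot.move_gripper(.04); robot.dwell(.3)
robot.move_straight([.5707,.1185,.2],rate=.1)
robot.move_straight([.46,.1185,.24],rate=.15); robot.dwell(.2)
p=shot('wrist'); save(p,'rel'); np.save('rel.npy',p,allow_pickle=True)
from c import cloud
P=cloud(p); m=(P[:,2]>.075)&(P[:,2]<.115)&(abs(P[:,0]-.57)<.04)&(abs(P[:,1]-.118)<.025); L=P[m&(P[:,2]>.1)]
print('lug',cv2.minAreaRect(L[:,:2].astype(np.float32)),L.mean(0),L[:,2].max())
S=P[(P[:,2]>.063)&(P[:,2]<.069)&(P[:,0]>.45)&(P[:,0]<.54)&(abs(P[:,1]-.118)<.025)]
print('tail',S[:,0].min(),S[:,1].min(),S[:,1].max(),S[:,2].mean())
robot.move_gripper(0,40)
robot.move_ptp([.5,-.037,.26],[np.pi,0,np.pi])
robot.move_straight([.655,-.037,.215],rate=.15); robot.dwell(.3)
print('F0',robot.current_force(),robot.current_t())
print(robot.move_straight([.655,-.037,.168],rate=.02,max_force=2.5),robot.current_ee_pos(),robot.current_force())
p=shot('scene'); im=p['image'][170:310,180:340]; cv2.imwrite('pics/s3.png',cv2.resize(im,None,fx=5,fy=4.2,interpolation=cv2.INTER_CUBIC)[:,:,::-1])
print(robot.current_t())
E
python3 i.py
```

```text
lug ((0.5691452026367188, 0.11728712171316147), (0.024889299646019936, 0.009516043588519096), 0.3869349956512451) [0.5671 0.1173 0.1061] 0.10960476218766779
tail 0.47051577421023805 0.09904519028368033 0.13515950483308867 0.06647954774047475
F0 [ 0.2527  0.0199 -0.8067] 26.3583
True [ 0.655  -0.0372  0.1775] [0.8894 0.2449 2.3013]
28.0667
```

View pics/s3.png

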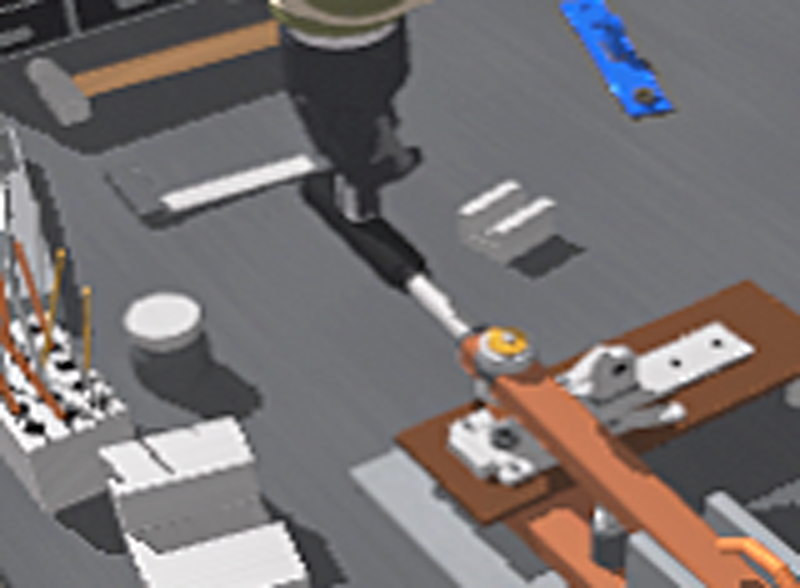

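View pics/rel.png

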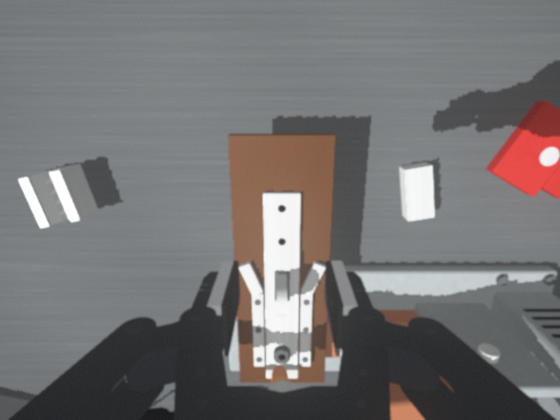

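The bracket is flat and home: tail at x=0.4705 against an expected 0.470, and centred between the guides. The fingertip has met the grip at z=0.1775. Pressing now.

```bash
cat > j.py <<'E'
from h import *
np.set_printoptions(precision=4,suppress=True)
for z,y in ((.16,-.0395),(.147,-.041),(.141,-.0417),(.137,-.042),(.1355,-.042)):
    hit=robot.move_straight([.655,y,z],rate=.02,max_force=25); robot.dwell(.2)
    print(hit,robot.current_ee_pos(),robot.current_force())
    if hit or robot.current_force()[2]>16: break
print(robot.current_t(),robot.current_q())
p=shot('scene'); im=p['image'][170:310,180:340]; cv2.imwrite('pics/s4.png',cv2.resize(im,None,fx=5,fy=4.2,interpolation=cv2.INTER_CUBIC)[:,:,::-1])
E
python3 j.py
```

```text
False [ 0.655  -0.0395  0.1601] [ 0.119  -3.6525  4.4555]
False [ 0.655  -0.041   0.1472] [-0.3544 -3.117   5.0513]
False [ 0.655  -0.0416  0.1421] [-3.4771 -1.8938 11.0164]
False [ 0.655  -0.0419  0.1384] [-4.5179 -3.044  11.2699]
False [ 0.6551 -0.042   0.1371] [-4.4839 -3.0221 12.8195]
31.95 [-0.242   0.6801  1.1782 -0.0004  1.2836 -1.8128]
```

View pics/s4.png

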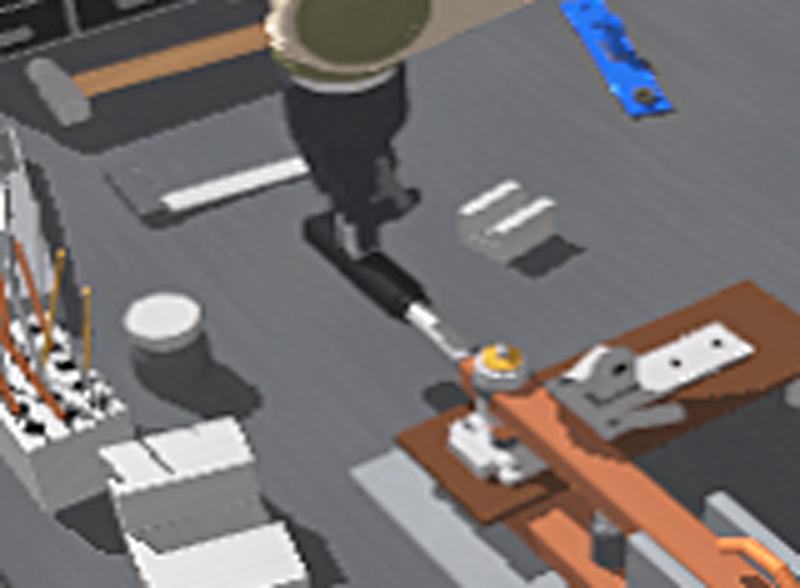

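The lever is down with the electrode standing on the nut. One small step to level, then I'll hand the job in.

```bash
cat > k.py <<'E'
from h import *
robot.move_straight([.655,-.042,.1342],rate=.01,max_force=12); robot.dwell(.4)
print(robot.current_ee_pos(),robot.current_force(),robot.current_t())
print(robot.close_job())
E
python3 k.py
```

```text
[ 0.65507126 -0.04206602  0.13593112] [-5.17004744 -2.49047852 13.86824747] 32.6833
the job is handed in; nothing more can be done
None
```

The bracket is home against the end stop and the lever is held about level, with about 14 N on the grip; I estimate 5–6 mm of spring squeeze from grip height and force. The job was handed in at about 33 s; no verdict was returned.

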